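# Swap the grill light's battery pack from charger to lamp

### The job

The grill light needs its charged battery. Free the battery pack from the charging cradle by gently pinching its two sprung side tabs together, lift it out without yanking it against its catches, and press it gently down into the socket of the grill light until both tabs have snapped out and it is locked fully home. Do not force it, let go of it at the end, and leave the other things on the shelf where they are.

Things in the scene. Friction and masses are not known exactly. Their poses are not given: they have to be found in the camera images.
- pack_grip (a point): Battery pack, an upright black block 48 (x) x 43 (y) x 70 mm (z), 0.28 kg, with a grey sprung tab on each y side; works either way round. Point: on its centre axis at the middle of the tabs' thumb pads, 52 mm above its underside, 18 mm below its top. y is the pinch line. Foot 3 mm narrower all round up to 5 mm height.
- tab_a (a joint): Tab on the pack's +y side: 0 = sprung out, 0.0055 m = fully in (hard stop). 3 N starts it, 7 N at full travel. Thumb pads 22 mm wide (x), 40 to 66 mm above the pack's underside, 54 mm apart over both outer faces at rest, 43 mm both pushed in. A barb at its foot clears the socket's lip from about 0.003 m (0.004 m with the pack off-centre).
- tab_b (a joint): Tab on the pack's -y side, the same. Each barb (4 to 13 mm above the underside) has a flat top that catches under the lip and a sloped underside, so the pack can go in with the tabs pinched, or be snapped in by pressing on its top (10 to 20 N).
- charger: Charging cradle, fixed: low white socket 62 (x) x 74 (y) x 36 mm high, cable block on its +x side. Origin: socket centre, on the shelf surface. Mouth 50 x 45 mm with a funnel, pack play about 1 mm each way. The pack starts in it, axes alike, underside 8 mm above the shelf, barbs just under the lips on the two y sides: it lifts only with both tabs pinched in.
- lamp: Grill light, fixed, bare aluminium: the same socket, with a flat foot, thin neck (100 mm from the socket) and round lamp head (100 to 165 mm from it, up to 150 mm high) on its +x side. Origin: socket centre, on the shelf surface. The pack goes in with its y axis parallel to the socket's, either way round.
- lamp_seat (a point): Point on the lamp socket's axis 8.8 mm above the shelf: where the underside of the locked pack ends (pack_grip 61 mm above the shelf). Barbs get under the lips only below this; the hard floor is at 7 mm. A sprung plate meets the pack at 14 mm and pushes back 3 to 5 N; it lifts a locked pack against the lips, and floats up a pack that was let go too high.
- grinder: Clear acrylic pepper grinder standing on the shelf, 54 mm diameter, 142 mm tall; origin at the centre of its underside. Leave it alone.
- dish: White ceramic dish, 100 mm diameter, 35 mm tall; origin at the centre of its underside. Leave it alone.
- brush: Basting brush lying flat, 240 mm long along its x axis, dark round handle (-x) and yellow silicone head 36 mm wide (+x), 17 mm high. Leave it alone.
- skewer_rack: Steel skewer rack with six slots, 60 x 130 x 57 mm, fixed, with three skewers lying along its x axis. Origin at the centre of its underside.
Mind the look-alikes: they are no part of the job. Of the things shaped like the part that bears pack_grip, the black one is meant.

How it is judged:
On the way, in this order (a step that is already met when the one before it is completed fails the run):
1. both tabs are pinched in while the pack is still down in the charger (value of joint each of tab_a, tab_b above 0.0018 m and z of pack_grip in the frame of charger below 0.066 m and horizontal distance between pack_grip and charger below 0.008 m), for 0.1 s.
2. the pack has been lifted clear of the charger (z of pack_grip in the frame of charger above 0.105 m), for 0.1 s.
At the end, for the whole second after the job is handed in: The pack is locked in the lamp's socket: its grip point within 5 mm of the socket's centre sideways and 56 to 62.8 mm above the shelf, upright within 0.08 rad and in line with the socket within 0.1 rad, both tabs sprung out to within 1.5 mm and still, and the pack let go (horizontal distance between pack_grip and lamp below 0.005 m and z of pack_grip in the frame of lamp between 0.056 and 0.0628 m and angle between the y axis of pack_grip and the y axis of lamp, either way round below 0.1 rad and angle between pack_grip's own z axis and vertical below 0.08 rad and value of joint each of tab_a, tab_b below 0.0015 m and velocity of joint each of tab_a, tab_b below 0.02 m/s); the robot touches nothing.
It fails at once if the pack is pulled or pushed against the charger with more than 50 N (contact force between pack and charger above 50 N).
It fails at once if the pack is pressed into or against the lamp with more than 35 N (contact force between pack and lamp above 35 N).
It fails at once if the grinder, the dish or the brush is moved by more than 15 mm (distance of any of grinder, dish, brush from where it was at the start of the episode above 0.015 m).
It fails at once if the skewer rack is struck or pressed (contact force between skewer_rack and anything else above 5 N).
It also fails if it takes over 54 s, if anything falls off the work surface, if the arm or the gripper's body presses on something with over 40 N, if the wrist force passes 120 N, or if a joint passes its speed limit or range.

### The arm

A 6-joint arm with a two-finger parallel gripper is mounted at the origin on the work surface. World frame = base frame: x ahead of the robot, y to its left, z up, the work surface at z = 0. Lengths are in m, angles in rad, forces in N, time in s.
With the tool pointing down it reaches from about 0.35 to 0.95 m from the base axis. Payload 17.4 kg.
Tool frame: the origin (TCP) lies midway between the tips of the shut fingers; the grasp point (between the pads) lies robot.hold_point_z behind it (robot.hold_point_z is the distance from the TCP to the grasp point, in m); y points along the fingers, z is the direction in which the jaws open and shut, and the axes are right-handed (so a half turn about y gives the same grasp; the last joint's range is limited). The gripper opens to 93 mm and grips with 3 to 60 N. Pads are 15 mm wide; open, the fingers measure 128 mm over their backs; the gripper's body (75 mm by 188 mm) begins 65 mm behind the grasp point.
Start: joints at [-1.166, 0.116, 1.442, -0, 1.584, -0.038], TCP at [0.289, -0.61, 0.219] pointing down, gripper open.
Joint ranges: [-2.83, 2.83], [-0.83, 2.19], [0.07, 2.5], [-1.14, 4.28], [0.01, 3], [-2.97, 2.97]. Speed limits (rad/s): [1.89, 1.89, 2.22, 3.14, 3.14, 3.14].

### API

Orientations are given as a unit quaternion [x, y, z, w].
In Python, from bench import robot gives the robot as it stands. The module is installed in compiled form; this text tells all that it offers.
- The arm moves only by the tool move_arm, never from a script. Its argument "plan" is a list of rows, each a list of 3 entries, a list of its own where there are three numbers: the gripper's target within -1 to 1 (fully open at 1, half-way at 0, shut at -1), then the shift along the tool's x, y, z in mm, then the turn about the tool's y in degrees. In form: [[gripper, [tx, ty, tz], yaw], ...]. A call has 1 to 8 rows; each row is the pose to reach, as a shift and turn from the pose measured when the call began, along the tool's axes at that moment; what a row does not reach only later rows make up. A row lasts 1/10 s, in which the tool goes at most 50 mm and 8.59 degrees, less where a joint would pass 70% of its speed; a pose out of reach is approached as far as the arm can. A call with a gripper value outside its range is refused whole. The fingers move at their own pace and stop on an object; "grip_force" is the grip in N (left out, the last holds). Time passes only in rows, so rows that repeat a pose let the fingers close. It gives the time, the measured TCP pose, the force and the opening at its end, in the units of the state.
- robot.observe(): the state, without advancing time (a new reading comes with each control period).
- robot.camera(name): name is "side" or "top"; returns a dict with "img" (420x560x3 uint8, red, green, blue), "depth" (420x560 float32, m along the optical axis (not along the pixel's ray), 0 where there is no reading), "fovy" (degrees; the focal length in pixels is half the picture's height over the tangent of half this angle, whatever the lens; pixels are square), "cx", "cy" (the principal point, pixels), "D" ([k1, k2, p1, p2, k3] as OpenCV has them; the pictures are not rectified), "view" (4x4, takes a point from world to camera coordinates). Camera axes: x right, y down, z forward; pixel columns grow to the right and rows downward; lengths in m; the calibration is good to about 2 mm. A picture is of the moment at which its call begins.
- robot.close_job(): hands the job in, once; it reports no verdict.
The state is a dict: "time": time; "qpos": joint angles; "qd": joint speeds; "joint_torque": joint torques, N m; "tool_pos": TCP position; "eef_rot": TCP orientation; "contact_force": force on the tool from outside, world axes, zero at the start; "ft_torque": the same for the moment, N m; "gripper_width": finger opening in m.
Only numpy, scipy, OpenCV 4.12 (cv2) and the standard library are available. Lean on these libraries where they do the work, as an engineer would, in place of code of your own. Each camera call takes 0.05 s, during which the arm holds its last target.

## Working session

There is one attempt and no reset: what is moved stays moved. The work goes in short steps, Python scripts to look and compute and a tool call to move; the robot and the scene stay as the last step left them, time stands still between calls to the robot, and variables do not carry over. Pictures are saved under pics/ and viewed, and the job is handed in when it is done.

Besides the shell and the picture viewer there is one more tool, called in YAML: its name, and indented under it one key for each argument. move_arm: Moves the arm, as the interface text tells. Its arguments: {"type":"object","properties":{"plan":{"type":"array"},"grip_force":{"type":"number"}},"required":["plan"]}

```bash
mkdir -p pics; cat > h.py <<'E'
import numpy as np, cv2
from bench import robot
def grab(n):
    c=robot.camera(n); np.savez(''+n+'.npz',**{k:np.array(v) for k,v in c.items()}); return c
def K(c):
    h=c['img'].shape[0]; f=h/2/np.tan(np.radians(float(c['fovy']))/2)
    return np.array([[f,0,float(c['cx'])],[0,f,float(c['cy'])],[0,0,1]])
def world(c,uv,d=None):
    uv=np.atleast_2d(np.array(uv,float))
    if d is None: d=np.array([c['depth'][int(round(v)),int(round(u))] for u,v in uv])
    n=cv2.undistortPoints(uv.reshape(-1,1,2),K(c),np.array(c['D'],float)).reshape(-1,2)
    p=np.c_[n*np.reshape(d,(-1,1)),np.ones(len(n))*d]
    V=np.linalg.inv(np.array(c['view'])); return p@V[:3,:3].T+V[:3,3]
def cloud(c):
    h,w=c['depth'].shape; u,v=np.meshgrid(np.arange(w),np.arange(h))
    return world(c,np.c_[u.ravel(),v.ravel()],np.array(c['depth']).ravel()).reshape(h,w,3)
E
python3 - <<'E'
from h import *
for n in('top','side'):
    c=grab(n); cv2.imwrite(f'pics/{n}0.png',c['img'][:,:,::-1]); print(n,c['fovy'],c['cx'],c['cy'],c['D'],np.linalg.inv(c['view'])[:3].round(3).tolist())
o=robot.observe(); print(o, robot.hold_point_z)
E
```

```text
top 42.99182438938322 276.0138005097912 211.0850894512579 [-0.20307379  0.          0.          0.          0.        ] [[0.022, -0.986, 0.163, 0.373], [-1.0, -0.023, -0.007, -0.012], [0.011, -0.162, -0.987, 1.283]]
side 44.442455744372914 282.20147722671925 206.49245300066895 [-0.04029111  0.          0.          0.          0.        ] [[-0.963, -0.167, 0.213, 0.28], [-0.271, 0.621, -0.736, 1.015], [-0.01, -0.766, -0.643, 0.99]]
{'time': 0.1, 'qpos': array([-1.16582978e+00,  1.16393935e-01,  1.44220346e+00, -2.15925786e-05,
        1.58402411e+00, -3.77814834e-02]), 'qd': array([ 0.00032958, -0.00060909, -0.00219255,  0.00041316,  0.00019576,
       -0.00026528]), 'joint_torque': array([ 1.19593245e-03, -7.22891378e+01, -6.23866510e+01,  7.82571360e-02,
        2.28226039e-02, -7.82302641e-05]), 'tool_pos': array([ 0.28910596, -0.60973508,  0.21800564]), 'eef_rot': array([-0.15533346,  0.6902072 , -0.68949471,  0.15518563]), 'contact_force': array([ 0.34979456, -0.56850492, -0.76115547]), 'ft_torque': array([-0.00580104, -0.00640644,  0.01486938]), 'gripper_width': 0.09289532136862445} 0.0188
```

View pics/top0.png

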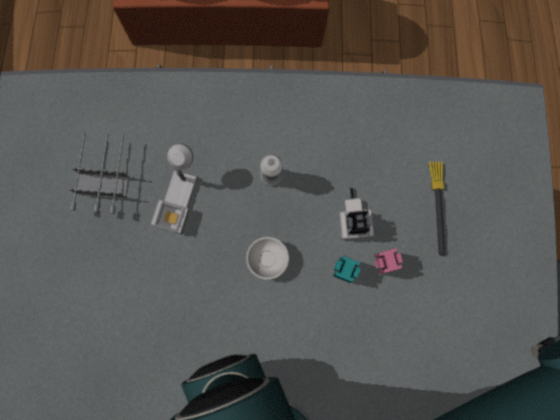

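View pics/side0.png

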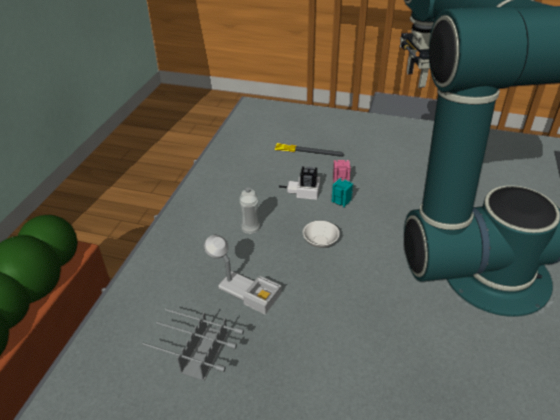

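The top view has three look-alikes: black at (357,222) in the white cradle, teal at (347,268) and pink at (389,261). Black in the charger is the one meant. The lamp socket is at (172,217) with its head at (180,156). Next I'll enlarge and measure.

```bash
python3 - <<'E'
from h import *
c=dict(np.load('top.npz')); im=c['img'][:,:,::-1]
a=cv2.resize(im[180:290,325:415],None,fx=5,fy=5,interpolation=cv2.INTER_CUBIC)
b=cv2.resize(im[165:240,140:205],None,fx=5,fy=5,interpolation=cv2.INTER_CUBIC)
b=cv2.copyMakeBorder(b,0,a.shape[0]-b.shape[0],0,0,cv2.BORDER_CONSTANT)
cv2.imwrite('pics/crop1.png',np.hstack([a,b]))
P=cloud(c)
np.set_printoptions(suppress=True,precision=4)
print('table',P[330,100],P[300,450],P[120,350])
for nm,(u0,u1,v0,v1),zs in [('pack',(325,400,190,245),[(.06,.1),(.025,.05)]),('lamp',(140,205,165,240),[(.028,.045),(.005,.02)])]:
  for lo,hi in zs:
    Q=P[v0:v1,u0:u1]; I=c['img'][v0:v1,u0:u1]
    m=(Q[...,2]>lo)&(Q[...,2]<hi); q=Q[m]
    print(nm,lo,len(q),'z med',np.median(q[:,2]),'min',q.min(0),'max',q.max(0),'mean',q.mean(0))
    r=cv2.minAreaRect(q[:,:2].astype(np.float32)*1000); print(r, cv2.boxPoints(r))
E
```

```text
table [ 0.2825  0.3988 -0.0018] [ 0.3742 -0.453  -0.0004] [ 0.8237 -0.2046 -0.0006]
pack 0.06 388 z med 0.07625200926070697 min [ 0.5292 -0.2416  0.0605] max [ 0.5772 -0.1856  0.0871] mean [ 0.5528 -0.2126  0.0752]
((553.6615600585938, -213.36802673339844), (46.06175231933594, 55.62594223022461), 6.069103717803955) [[ 527.8192 -188.146 ]
 [ 533.7004 -243.4601]
 [ 579.504  -238.5901]
 [ 573.6227 -183.2759]]
pack 0.025 367 z med 0.03336684407891455 min [ 0.5209 -0.2545  0.0251] max [ 0.6121 -0.1742  0.0497] mean [ 0.5491 -0.2067  0.0343]
((567.3504638671875, -212.42002868652344), (88.69596099853516, 75.87382507324219), 6.359496116638184) [[ 519.0732 -179.6288]
 [ 527.4775 -255.0358]
 [ 615.6277 -245.2112]
 [ 607.2234 -169.8043]]
lamp 0.028 420 z med 0.03311193264150958 min [0.5235 0.1911 0.0281] max [0.6602 0.277  0.0447] mean [0.5635 0.2317 0.0334]
((596.5856323242188, 223.65557861328125), (74.15625762939453, 133.9869842529297), 73.74565124511719) [[521.8917 206.8111]
 [650.5231 169.3079]
 [671.2795 240.5   ]
 [542.6482 278.0032]]
lamp 0.005 1068 z med 0.012596019970521621 min [0.5098 0.1509 0.005 ] max [0.6945 0.3095 0.02  ] mean [0.6123 0.219  0.0122]
((602.3109741210938, 231.08258056640625), (182.6089324951172, 157.6454315185547), 0.9516586065292358) [[509.71   308.378 ]
 [512.3282 150.7543]
 [694.912  153.7872]
 [692.2937 311.4109]]
```

View pics/crop1.png

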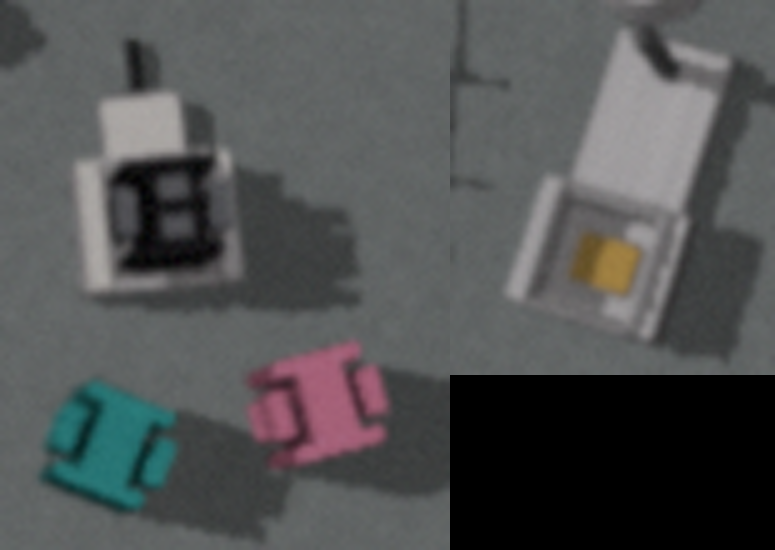

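The crop confirms it: the black pack sits in the white cradle with its tabs left and right (±y). The lamp socket is empty with a gold plate visible. I'll refine the poses by fitting model edges in both images.

```bash
cat > fit.py <<'E'
from h import *
from scipy.optimize import minimize
from scipy.ndimage import map_coordinates
def proj(c,p):
    V=np.array(c['view']); r,_=cv2.Rodrigues(V[:3,:3]); 
    return cv2.projectPoints(np.ascontiguousarray(p),r,V[:3,3],K(c),np.array(c['D'],float))[0].reshape(-1,2)
def seg(a,b,n=60):
    t=np.linspace(.05,.95,n)[:,None]; return np.array(a)*(1-t)+np.array(b)*t
def rect(hx,hy,z,sides='abcd'):
    C={'a':((-hx,-hy),(-hx,hy)),'b':((hx,-hy),(hx,hy)),'c':((-hx,-hy),(hx,-hy)),'d':((-hx,hy),(hx,hy))}
    return [seg((*C[s][0],z),(*C[s][1],z)) for s in sides]
def gradmag(c,s=1.0):
    g=cv2.GaussianBlur(c['img'].astype(np.float32).mean(2),(0,0),s)
    return np.hypot(cv2.Sobel(g,cv2.CV_32F,1,0),cv2.Sobel(g,cv2.CV_32F,0,1))
def xf(p,M):
    a=p[2]; R=np.array([[np.cos(a),-np.sin(a),0],[np.sin(a),np.cos(a),0],[0,0,1]]); return M@R.T+[p[0],p[1],0]
def fit(cs,M,p0):
    G=[gradmag(c) for c in cs]
    def cost(p):
        s=0
        for c,g in zip(cs,G):
            uv=proj(c,xf(p,M)); s-=np.mean(np.minimum(map_coordinates(g,[uv[:,1],uv[:,0]],order=1),150))
        return s
    best=None
    for dx in(-.004,0,.004):
        for dy in(-.004,0,.004):
            for da in(-.04,0,.04):
                r=minimize(cost,np.array(p0)+[dx,dy,da],method='Nelder-Mead',options=dict(initial_simplex=np.array(p0)+[dx,dy,da]+np.array([[0,0,0],[.002,0,0],[0,.002,0],[0,0,.03]]),xatol=1e-5,fatol=1e-3))
                if best is None or r.fun<best.fun: best=r
    return best.x,best.fun
E
cat > run1.py <<'E'
from fit import *
np.set_printoptions(suppress=True,precision=4)
t=dict(np.load('top.npz')); s=dict(np.load('side.npz'))
sock=np.vstack(rect(.031,.037,.036,'acd'))
packtop=np.vstack(rect(.024,.0215,.078,'ab'))
for nm,M,p0 in [('charger',sock,(.553,-.213,.108)),('lamp',sock,(.562,.234,-.283)),('packtop',packtop,(.553,-.213,.108))]:
    for k,cs in [('top',[t]),('side',[s]),('both',[t,s])]:
        print(nm,k,*fit(cs,M,p0))
E
python3 run1.py
```

```text
charger top [ 0.5606 -0.2129  0.1132] -109.90447235107422
charger side [ 0.56   -0.2248  0.1936] -134.24539184570312
charger both [ 0.5599 -0.2137  0.1254] -217.83831787109375
lamp top [ 0.5657  0.2316 -0.2732] -102.23291015625
lamp side [ 0.5583  0.2385 -0.2454] -113.25883483886719
lamp both [ 0.5586  0.2345 -0.2623] -179.5432891845703
packtop top [ 0.5484 -0.2034  0.1231] -149.8402862548828
packtop side [ 0.5496 -0.2071  0.2222] -147.4626922607422
packtop both [ 0.5484 -0.2029  0.1836] -294.9696044921875
```

```bash
cat > ov.py <<'E'
from fit import *
def overlay(c,box,items,k=8):
    u0,u1,v0,v1=box
    im=cv2.resize(np.ascontiguousarray(c['img'][v0:v1,u0:u1,::-1]),None,fx=k,fy=k,interpolation=cv2.INTER_CUBIC)
    im=np.clip(im.astype(float)*1.6,0,255).astype(np.uint8)
    for p,hx,hy,z,col in items:
        q=xf(p,np.array([[-hx,-hy,z],[hx,-hy,z],[hx,hy,z],[-hx,hy,z]]))
        uv=(proj(c,q)-[u0,v0]+.5)*k-.5
        cv2.polylines(im,[np.round(uv).astype(int)],True,col,1)
    return im
E
python3 - <<'E'
from ov import *
t=dict(np.load('top.npz')); s=dict(np.load('side.npz'))
ch=(.5525,-.2135,.11); la=(.562,.234,-.283)
def it(p): return [(p,.031,.037,.036,(0,255,0)),(p,.031,.037,0,(0,255,255)),(p,.025,.0225,.036,(255,0,255))]
A=overlay(t,(335,380,190,245),it(ch)+[(ch,.024,.0215,.078,(0,0,255))],8)
B=overlay(s,(285,330,160,205),it(ch)+[(ch,.024,.0215,.078,(0,0,255))],8)
C=overlay(t,(147,202,190,238),it(la),8); D=overlay(s,(235,290,268,316),it(la),8)
def row(a,b):
    h=max(a.shape[0],b.shape[0]); f=lambda x:cv2.copyMakeBorder(x,0,h-x.shape[0],0,0,cv2.BORDER_CONSTANT); return np.hstack([f(a),f(b)])
cv2.imwrite('pics/ovc.png',row(A,B)); cv2.imwrite('pics/ovl.png',row(C,D)[:, :800] if 0 else cv2.resize(row(C,D),(800,349)))
E
```

```text
(no output)
```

View pics/ovc.png

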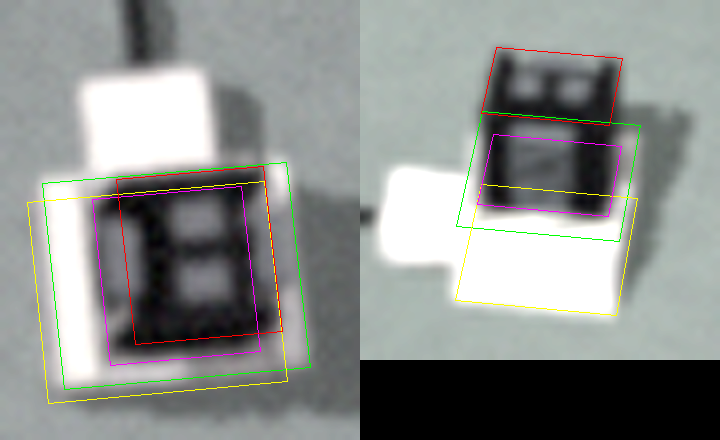

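View pics/ovl.png

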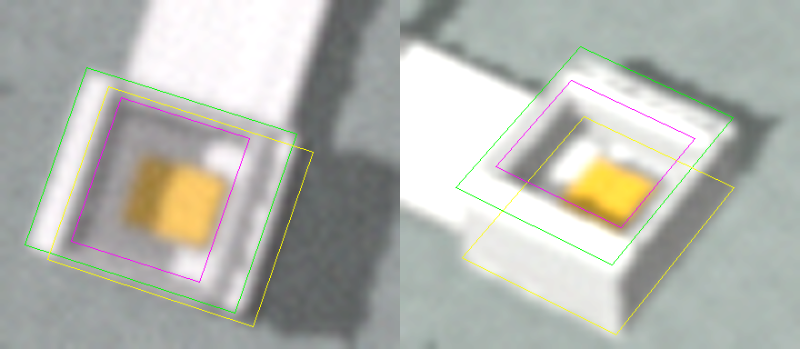

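```bash
cat > fit2.py <<'E'
from ov import *
box=np.array([[x,y,z] for x in(-.031,.031) for y in(-.037,.037) for z in(0,.036)])
def hullcost(p,c,g,box=box,skip=True):
    uv=proj(c,xf(p,box)); h=cv2.convexHull(uv.astype(np.float32),returnPoints=False).ravel()
    tot=0;L=0; cen=uv[h].mean(0)
    for i in range(len(h)):
        a,b=h[i],h[(i+1)%len(h)]
        if skip and box[a,0]>0 and box[b,0]>0: continue
        A,B=uv[a],uv[b]; l=np.linalg.norm(B-A)
        if l<3: continue
        n=np.array([B[1]-A[1],A[0]-B[0]])/l
        if n@(A-cen)<0:n=-n
        t=np.linspace(.08,.92,40)[:,None]; q=A*(1-t)+B*t
        f=lambda d:map_coordinates(g,[(q+d*n)[:,1],(q+d*n)[:,0]],order=1)
        tot+=np.mean(np.clip(f(-.8)-f(.8),-20,60))*l; L+=l
    return -tot/L
def fith(cs,p0,**kw):
    G=[cv2.GaussianBlur(c['img'].astype(np.float32).mean(2),(0,0),.6) for c in cs]
    cost=lambda p:sum(hullcost(p,c,g,**kw) for c,g in zip(cs,G))
    best=None
    for dx in(-.003,0,.003):
        for dy in(-.003,0,.003):
            for da in(-.03,0,.03):
                q=np.array(p0)+[dx,dy,da]
                r=minimize(cost,q,method='Nelder-Mead',options=dict(initial_simplex=q+np.array([[0,0,0],[.002,0,0],[0,.002,0],[0,0,.03]]),xatol=1e-5,fatol=1e-3))
                if best is None or r.fun<best.fun: best=r
    return best.x,best.fun
E
python3 - <<'E'
from fit2 import *
np.set_printoptions(suppress=True,precision=4)
t=dict(np.load('top.npz')); s=dict(np.load('side.npz'))
R={}
for nm,p0 in [('charger',(.5525,-.2135,.11)),('lamp',(.562,.234,-.28))]:
    for k,cs in [('top',[t]),('side',[s]),('both',[t,s])]:
        R[nm,k]=fith(cs,p0); print(nm,k,*R[nm,k])
def it(p): return [(p,.031,.037,.036,(0,255,0)),(p,.031,.037,0,(0,255,255))]
ims=[overlay(t,(335,380,190,240),it(R['charger','top'][0])),overlay(s,(285,330,160,210),it(R['charger','side'][0]))]
cv2.imwrite('pics/ovc2.png',np.hstack(ims))
ims=[overlay(t,(147,197,190,238),it(R['lamp','top'][0])),overlay(s,(238,288,268,316),it(R['lamp','side'][0]))]
cv2.imwrite('pics/ovl2.png',np.hstack(ims))
# depth-based rim, side camera too
P=cloud(s)
for nm,(u0,u1,v0,v1) in [('charger',(290,325,170,205)),('lamp',(238,288,268,316))]:
    Q=P[v0:v1,u0:u1].reshape(-1,3); a,b=R[nm,'both'][0][:2]; th=R[nm,'both'][0][2]
    m=(Q[:,2]>.032)&(Q[:,2]<.04); q=Q[m]-[a,b,0]; x=q[:,0]*np.cos(th)+q[:,1]*np.sin(th); y=-q[:,0]*np.sin(th)+q[:,1]*np.cos(th)
    for n in(0,1):print(nm,'side rim local',np.percentile((x,y)[n],[0,2,5,50,95,98,100]))
P=cloud(t)
for nm,(u0,u1,v0,v1) in [('charger',(325,400,190,245)),('lamp',(147,200,180,240))]:
    Q=P[v0:v1,u0:u1].reshape(-1,3); a,b=R[nm,'both'][0][:2]; th=R[nm,'both'][0][2]
    m=(Q[:,2]>.03)&(Q[:,2]<.04); q=Q[m]-[a,b,0]; x=q[:,0]*np.cos(th)+q[:,1]*np.sin(th); y=-q[:,0]*np.sin(th)+q[:,1]*np.cos(th)
    for n in(0,1):print(nm,'top rim local',np.percentile((x,y)[n],[0,2,5,50,95,98,100]))
E
```

```text
charger top [ 0.5556 -0.2153  0.0842] -23.63904268928601
charger side [ 0.5539 -0.2107  0.0727] -31.167938669730884
charger both [ 0.555  -0.2137  0.0753] -50.07648545585661
lamp top [ 0.5651  0.2378 -0.2335] -19.40226595498334
lamp side [ 0.5741  0.2329 -0.2916] -25.669191254787478
lamp both [ 0.5733  0.2346 -0.2639] -37.25981736224022
charger side rim local [-0.0351 -0.0344 -0.0332 -0.0064  0.0266  0.028   0.0295]
charger side rim local [-0.028  -0.0247 -0.0197  0.0249  0.04    0.0427  0.0454]
lamp side rim local [-0.0457 -0.0449 -0.0439 -0.013   0.0167  0.0178  0.0195]
lamp side rim local [-0.0391 -0.0369 -0.0358 -0.0095  0.0303  0.0328  0.034 ]
charger top rim local [-0.0318 -0.0314 -0.0306 -0.0111  0.0282  0.0296  0.0305]
charger top rim local [-0.0377 -0.0367 -0.0354  0.0186  0.0365  0.0375  0.0382]
lamp top rim local [-0.042  -0.0411 -0.04   -0.0105  0.0183  0.0193  0.0208]
lamp top rim local [-0.041  -0.0399 -0.0391 -0.006   0.0295  0.0313  0.0338]
```

View pics/ovc2.png

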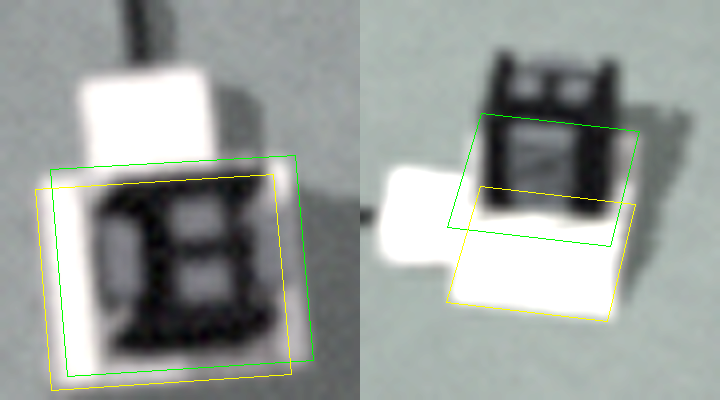

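View pics/ovl2.png

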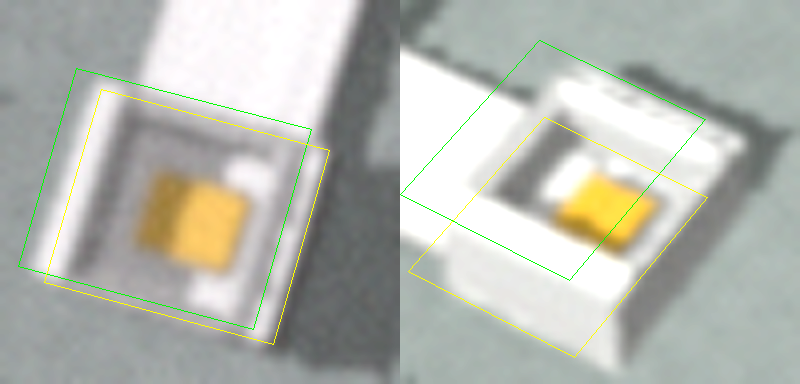

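```bash
python3 - <<'E'
from fit2 import *
np.set_printoptions(suppress=True,precision=4)
t=dict(np.load('top.npz')); s=dict(np.load('side.npz'))
for nm,p0 in [('charger',(.5535,-.2135,.11)),('lamp',(.562,.234,-.28))]:
  for cn,c in (('top',t),('side',s)):
    P=cloud(c).reshape(-1,3)
    P=P[(np.hypot(P[:,0]-p0[0],P[:,1]-p0[1])<.06)]
    rim=P[(P[:,2]>.029)&(P[:,2]<.042)]
    def loc(p,Q): 
        d=Q[:,:2]-p[:2]; a=p[2]; return d[:,0]*np.cos(a)+d[:,1]*np.sin(a),-d[:,0]*np.sin(a)+d[:,1]*np.cos(a)
    x0,y0=loc(p0,rim); rim=rim[(x0<.034)&(x0>-.04)&(abs(y0)<.046)]
    def cost(p):
        x,y=loc(p,rim)
        ox=np.maximum(abs(x)-.031,0); oy=np.maximum(abs(y)-.037,0)
        # inside mouth
        inn=np.maximum(np.minimum(.025-abs(x),.0225-abs(y)),0) if nm=='lamp' else 0
        # underfill : pull edges to be filled (soft extents)
        e=0
        for v,h in((x,.031),(y,.037)):
            lo,hi=np.percentile(v,[1.5,98.5]); e+=((lo+hi)/2)**2
        return np.mean(ox**2+oy**2)+np.mean(inn**2)*(1 if nm=='lamp' else 0)+.05*e
    r=minimize(cost,p0,method='Nelder-Mead',options=dict(initial_simplex=np.array(p0)+np.array([[0,0,0],[.003,0,0],[0,.003,0],[0,0,.05]]),xatol=1e-6,fatol=1e-13,maxiter=2000))
    x,y=loc(r.x,rim); print(nm,cn,len(rim),'zmed',np.median(rim[:,2]),r.x,r.fun,np.percentile(x,[1,99]),np.percentile(y,[1,99]))
# foot/lamp-head direction
P=cloud(t).reshape(-1,3); h=P[(P[:,2]>.1)&(np.hypot(P[:,0]-.68,P[:,1]-.2)<.07)]; print('lamp head',h.mean(0),len(h))
# other heights / obstacles
E
```

```text
charger top 289 zmed 0.033588120909663566 [ 0.5538 -0.2135  0.1171] 1.0735514699855727e-08 [-0.0306  0.0304] [-0.0373  0.0372]
charger side 162 zmed 0.0340706147529487 [ 0.5509 -0.204   0.1287] 1.2067616778866162e-08 [-0.0313  0.0312] [-0.0338  0.0337]
lamp top 389 zmed 0.033355339523704064 [ 0.5616  0.2332 -0.2954] 7.033917752843789e-08 [-0.0307  0.0308] [-0.0362  0.0365]
lamp side 353 zmed 0.032659128599361376 [ 0.5598  0.2362 -0.2561] 7.91284809549376e-08 [-0.0315  0.0318] [-0.0373  0.0373]
lamp head [0.6826 0.1974 0.1305] 535
```

```bash
cat > plan.py <<'E'
import sys
from h import *
from scipy.spatial.transform import Rotation as Ro
np.set_printoptions(suppress=True,precision=2)
CH=(.5535,-.2133,.113); LA=(.5615,.2338,-.283)
def delta(x,y,z,yaw):
    o=robot.observe(); R=Ro.from_quat(o['eef_rot']).as_matrix(); p=o['tool_pos']
    sh=R.T@(np.array([x,y,z])-p)*1000
    zt=R[:,2]; best=None
    for s in(1,-1):
        d=s*np.array([-np.sin(yaw),np.cos(yaw),0]); l=R.T@d
        a=np.degrees(np.arctan2(l[0],l[2]))   # rot about y takes z->x
        if best is None or abs(a)<abs(best): best=a
    print('t',round(o['time'],2),'pos',p*1000,'F',o['contact_force'],'w',o['gripper_width']*1000,'approach',R[:,1],'jaw',zt)
    print('SHIFT',sh,'YAW',round(best,2))
E
python3 - <<'E'
from plan import *
delta(*CH[:2],.2,CH[2]); delta(.42,-.42,.22,CH[2])
c=dict(np.load('top.npz'))
print(world(c,[(137,213),(137,200),(145,160),(112,210),(347,268),(389,261),(437,160),(441,250),(272,165),(267,258)])*1000)
E
```

```text
t 0.1 pos [ 289.11 -609.74  218.01] F [ 0.35 -0.57 -0.76] w 92.89532136862445 approach [-0.  0. -1.] jaw [ 0.43 -0.9  -0.  ]
SHIFT [-408.74   18.26 -244.92] YAW 18.89
t 0.1 pos [ 289.11 -609.74  218.01] F [ 0.35 -0.57 -0.76] w 92.89532136862445 approach [-0.  0. -1.] jaw [ 0.43 -0.9  -0.  ]
SHIFT [-199.56   -1.87 -115.36] YAW 18.89
[[ 571.75  320.29    0.95]
 [ 604.19  322.32    1.36]
 [ 707.4   309.98   -2.42]
 [ 569.59  368.71   52.07]
 [ 445.55 -186.18   69.68]
 [ 463.   -283.44   71.26]
 [ 725.66 -427.45    1.16]
 [ 495.54 -426.07   16.07]
 [ 665.45   -9.69  136.44]
 [ 469.46   -2.7     5.92]]
```

move_arm:
  plan:
    - [1,[-50,0,-30],3]
    - [1,[-100,0,-60],6]
    - [1,[-150,2,-90],9]
    - [1,[-200,5,-120],12]
    - [1,[-250,8,-150],15]
    - [1,[-300,12,-180],18.9]
    - [1,[-350,15,-210],18.9]
    - [1,[-409,18,-245],18.9]
  grip_force: 8

```text
time: 0.9
tool_pos: [0.5114, -0.2753, 0.2038]
eef_rot: [-0.04, 0.706, -0.706, 0.04]
contact_force: [-0.1, -0.9, -0.2]
gripper_width: 0.0928
```

```bash
python3 - <<'E'
from plan import *
delta(*CH[:2],.13,CH[2])
E
```

```text
t 0.9 pos [ 511.36 -275.33  203.76] F [-0.14 -0.91 -0.19] w 92.80515954652712 approach [-0.  0. -1.] jaw [ 0.11 -0.99 -0.  ]
SHIFT [-48.88  73.79 -56.83] YAW -0.02
```

move_arm:
  plan:
    - [1,[-25,0,-30],0]
    - [1,[-49,0,-57],0]
    - [1,[-49,20,-57],0]
    - [1,[-49,40,-57],0]
    - [1,[-49,60,-57],0]
    - [1,[-49,74,-57],0]
    - [1,[-49,74,-57],0]

```text
time: 1.6
tool_pos: [0.5528, -0.2128, 0.1276]
eef_rot: [-0.041, 0.707, -0.705, 0.039]
contact_force: [0.8, -0.3, 0.1]
gripper_width: 0.0931
```

```bash
python3 - <<'E'
from plan import *
from ov import *
for n in('top','side'):
    c=grab(n)
    b=(310,410,160,260) if n=='top' else (260,360,120,220)
    cv2.imwrite(f'pics/{n}_pre.png',overlay(c,b,[],4))
a=np.hstack([cv2.imread('pics/top_pre.png'),cv2.imread('pics/side_pre.png')]); cv2.imwrite('pics/pre.png',a)
delta(*CH[:2],.0412,CH[2])
E
```

```text
t 1.7 pos [ 553.69 -213.23  130.29] F [ 0.08 -0.63  0.51] w 92.93199030891962 approach [-0.  0. -1.] jaw [ 0.11 -0.99 -0.  ]
SHIFT [ 0.17 89.09  0.14] YAW -0.03
```

View pics/pre.png

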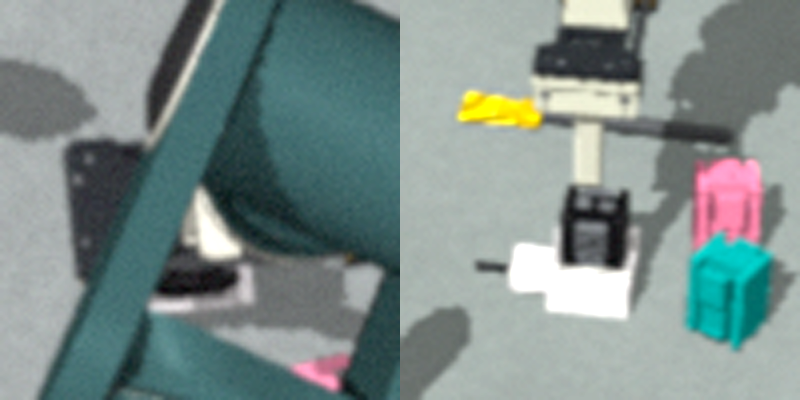

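The gripper is lined up over the black pack: in the side view the finger at (590,150) is centred on the pack at (593,225). Descending.

move_arm:
  plan:
    - [1,[0,25,0],0]
    - [1,[0,45,0],0]
    - [1,[0,60,0],0]
    - [1,[0,75,0],0]
    - [1,[0,85,0],0]
    - [1,[0,89,0],0]
    - [1,[0,89,0],0]

```text
time: 2.4
tool_pos: [0.5536, -0.2131, 0.0411]
eef_rot: [-0.04, 0.706, -0.706, 0.04]
contact_force: [0.3, -0.0, 1.1]
gripper_width: 0.0929
```

```bash
python3 - <<'E'
from plan import *
c=grab('side'); cv2.imwrite('pics/side1.png',cv2.resize(c['img'][110:220,250:370,::-1],None,fx=5,fy=5,interpolation=cv2.INTER_CUBIC))
delta(*CH[:2],.0412,CH[2])
E
```

```text
t 2.45 pos [ 553.85 -213.25   41.65] F [ 0.25 -0.94 -0.37] w 93.21268958473007 approach [-0.  0. -1.] jaw [ 0.11 -0.99 -0.  ]
SHIFT [0.35 0.45 0.01] YAW -0.03
```

View pics/side1.png

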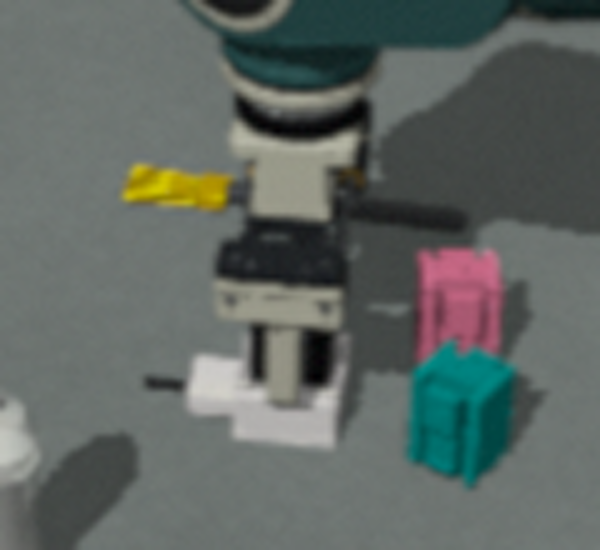

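```bash
python3 - <<'E'
from ov import *
c=dict(np.load('side.npz')); P=(.5538,-.2132,.113)
uv=proj(c,xf(P,np.array([[-.0075,.064,.06],[.0075,.064,.06],[-.024,.0215,.07],[.024,.0215,.07]])))
print((uv-[250,110])*5)
g=c['img'][180:186,298:322].mean(0).astype(int); print(g.sum(1)//3)
E
```

```text
[[289.21990429 390.58479437]
 [263.89626902 388.25732529]
 [325.78420468 336.57115596]
 [246.074575   329.46946237]]
[153 126  69  28  53 102 135 142 141 140 131 100  56  24  11   7  10  29
  66 105 118  96  72  69]
```

Alignment is within about 1 mm. Now a gentle close, then I'll check.

move_arm:
  plan:
    - [0.3,[0,0,0],0]
    - [0.2,[0,0,0],0]
    - [0.15,[0,0,0],0]
    - [0.1,[0,0,0],0]
    - [0.05,[0,0,0],0]
    - [0.05,[0,0,0],0]
  grip_force: 8

```text
time: 3.05
tool_pos: [0.5539, -0.2132, 0.0417]
eef_rot: [-0.04, 0.706, -0.706, 0.04]
contact_force: [-0.3, -0.5, 1.0]
gripper_width: 0.0508
```

move_arm:
  plan:
    - [0.0,[0,0,0],0]
    - [-0.1,[0,0,0],0]
    - [-0.1,[0,0,0],0]
    - [-0.1,[0,0,0],0]
  grip_force: 10

```text
time: 3.45
tool_pos: [0.5539, -0.2131, 0.0418]
eef_rot: [-0.04, 0.706, -0.706, 0.04]
contact_force: [-1.0, 1.0, 2.8]
gripper_width: 0.042
```

Both tabs are fully in (width 42–43 mm) with almost no side load, so the gripper is well centred. I'll firm the grip a little and lift slowly.

move_arm:
  plan:
    - [-0.3,[0,0,0],0]
    - [-0.3,[0,0,0],0]
    - [-0.3,[0,-1,0],0]
    - [-0.3,[0,-2,0],0]
    - [-0.3,[0,-4,0],0]
    - [-0.3,[0,-6,0],0]
  grip_force: 20

```text
time: 4.05
tool_pos: [0.5538, -0.2131, 0.0478]
eef_rot: [-0.04, 0.706, -0.706, 0.04]
contact_force: [-0.2, 0.2, -2.6]
gripper_width: 0.0413
```

move_arm:
  plan:
    - [-0.3,[0,-5,0],0]
    - [-0.3,[0,-10,0],0]
    - [-0.3,[0,-18,0],0]
    - [-0.3,[0,-28,0],0]
    - [-0.3,[0,-42,0],0]
    - [-0.3,[0,-60,0],0]
    - [-0.3,[0,-80,0],0]
    - [-0.3,[0,-100,0],0]

```text
time: 4.85
tool_pos: [0.5538, -0.2132, 0.1497]
eef_rot: [-0.04, 0.706, -0.706, 0.04]
contact_force: [-0.4, 0.6, -3.0]
gripper_width: 0.0406
```

```bash
python3 - <<'E'
from plan import *
c=grab('side'); cv2.imwrite('pics/side2.png',cv2.resize(c['img'][70:220,230:370,::-1],None,fx=4,fy=4,interpolation=cv2.INTER_CUBIC))
delta(*LA[:2],.16,LA[2])
E
```

```text
t 4.9 pos [ 554.88 -213.68  153.45] F [0.78 0.2  2.16] w 41.22171651134711 approach [ 0. -0. -1.] jaw [ 0.11 -0.99  0.  ]
SHIFT [ -56.86   -6.89 -443.89] YAW 22.66
```

View pics/side2.png

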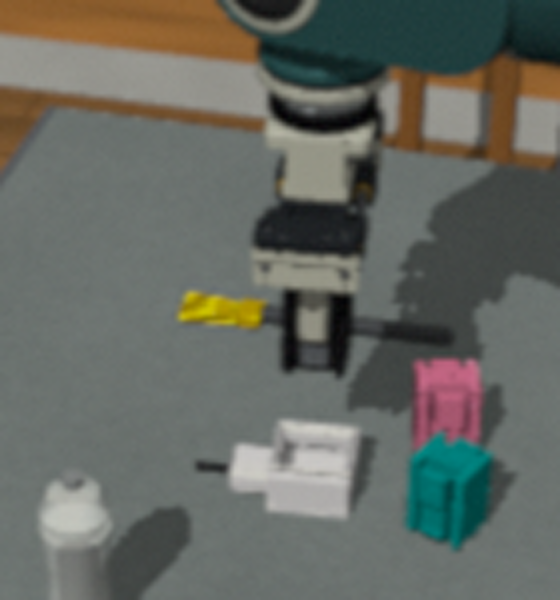

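The pack is out and held straight at (315,330), and the cradle is empty. Carrying it over to the lamp.

move_arm:
  plan:
    - [-0.3,[0,-15,-15],0]
    - [-0.3,[-6,-25,-60],4]
    - [-0.3,[-13,-25,-110],8]
    - [-0.3,[-20,-25,-160],12]
    - [-0.3,[-26,-25,-210],16]
    - [-0.3,[-33,-25,-260],19]
    - [-0.3,[-40,-25,-310],22]
    - [-0.3,[-46,-25,-360],22.7]

```text
time: 5.7
tool_pos: [0.5592, 0.1492, 0.179]
eef_rot: [0.102, 0.7, -0.7, -0.099]
contact_force: [1.3, -0.5, -3.5]
gripper_width: 0.0411
```

```bash
python3 - <<'E'
from fit2 import *
from plan import *
np.set_printoptions(suppress=True,precision=4)
t0=dict(np.load('top.npz')); 
c=grab('top'); s=grab('side')
cv2.imwrite('pics/top3.png',c['img'][:,:,::-1]); cv2.imwrite('pics/side3.png',s['img'][:,:,::-1])
delta(*LA[:2],.16,LA[2])
E
```

```text
t 5.8 pos [558.9785 152.1307 178.6375] F [-0.362  -0.7806 -3.7259] w 41.029569125224675 approach [ 0.004   0.0007 -1.    ] jaw [-0.2755 -0.9613 -0.0018]
SHIFT [ 20.1482  18.7032 -79.1697] YAW 0.22
```

View pics/top3.png

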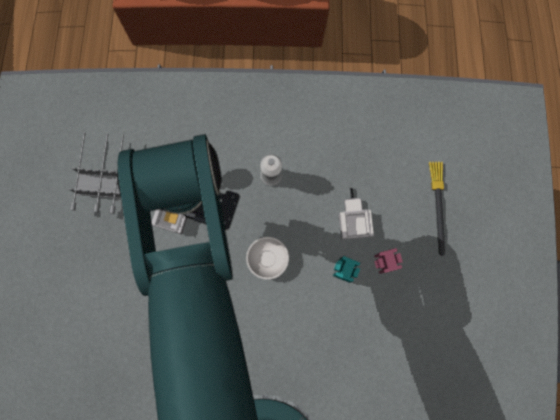

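View pics/side3.png

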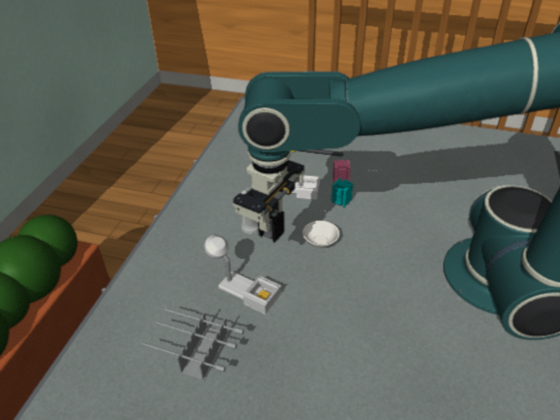

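```bash
cat > df.py <<'E'
from fit2 import *
def loc(p,Q):
    d=Q[:,:2]-p[:2]; a=p[2]; return d[:,0]*np.cos(a)+d[:,1]*np.sin(a),-d[:,0]*np.sin(a)+d[:,1]*np.cos(a)
def dfit(c,p0,lo=.029,hi=.042):
    P=cloud(c).reshape(-1,3); P=P[(np.hypot(P[:,0]-p0[0],P[:,1]-p0[1])<.06)]
    rim=P[(P[:,2]>lo)&(P[:,2]<hi)]
    x0,y0=loc(p0,rim); rim=rim[(x0<.034)&(x0>-.04)&(abs(y0)<.046)]
    def cost(p):
        x,y=loc(p,rim)
        o=np.maximum(abs(x)-.031,0)**2+np.maximum(abs(y)-.037,0)**2
        inn=np.maximum(np.minimum(.026-abs(x),.0235-abs(y)),0)**2
        e=sum(np.mean(np.percentile(v,[1.5,98.5]))**2 for v in(x,y))
        return o.mean()+inn.mean()+.05*e
    p0=np.array(p0)
    r=minimize(cost,p0,method='Nelder-Mead',options=dict(initial_simplex=p0+np.array([[0,0,0],[.003,0,0],[0,.003,0],[0,0,.05]]),xatol=1e-6,fatol=1e-13,maxiter=2000))
    x,y=loc(r.x,rim); return r.x,len(rim),np.percentile(x,[1,99]),np.percentile(y,[1,99]),np.median(rim[:,2])
E
python3 - <<'E'
from df import *
np.set_printoptions(suppress=True,precision=4)
t1=dict(np.load('top.npz')); s1=dict(np.load('side.npz'))
print('charger top',dfit(t1,(.5535,-.2133,.113)))
print('lamp side',dfit(s1,(.561,.234,-.283)))
def it(p): return [(p,.031,.037,.036,(0,255,0)),(p,.025,.0225,.036,(255,0,255))]
A=overlay(t1,(335,380,190,240),it((.5538,-.2132,.113)))
B=overlay(s1,(238,288,268,318),it((.5615,.2338,-.283)))
cv2.imwrite('pics/cmp.png',np.hstack([A,B]))
E
```

```text
charger top (array([ 0.5539, -0.2134,  0.1188]), 393, array([-0.0305,  0.0303]), array([-0.0371,  0.0375]), np.float64(0.033808491738734014))
lamp side (array([ 0.5597,  0.2365, -0.2532]), 344, array([-0.0312,  0.032 ]), array([-0.0379,  0.0373]), np.float64(0.03285778281115975))
```

View pics/cmp.png

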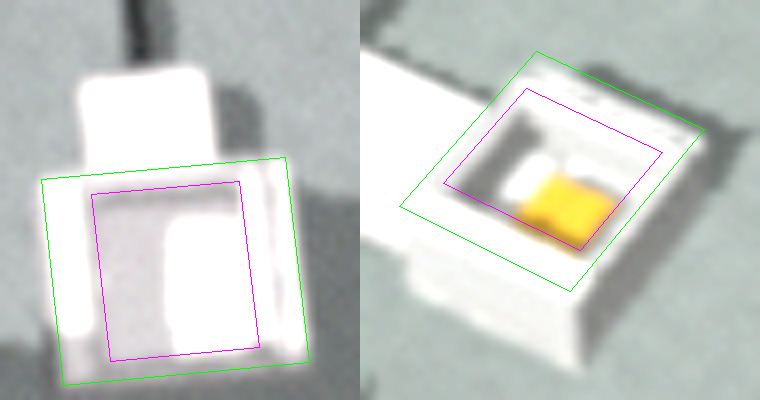

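```bash
python3 - <<'E'
from df import *
t1=dict(np.load('top.npz')); t1['img']=cv2.imread('pics/top0.png')[:,:,::-1]
def it(p): return [(p,.031,.037,.036,(0,255,0)),(p,.025,.0225,.036,(255,0,255)),(p,.031,.037,0,(0,255,255))]
A=overlay(t1,(147,197,190,240),it((.5616,.2332,-.2954)))
B=overlay(t1,(147,197,190,240),it((.5615,.2335,-.27)))
cv2.imwrite('pics/cmp2.png',np.hstack([A,B]))
E
```

```text
(no output)
```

View pics/cmp2.png

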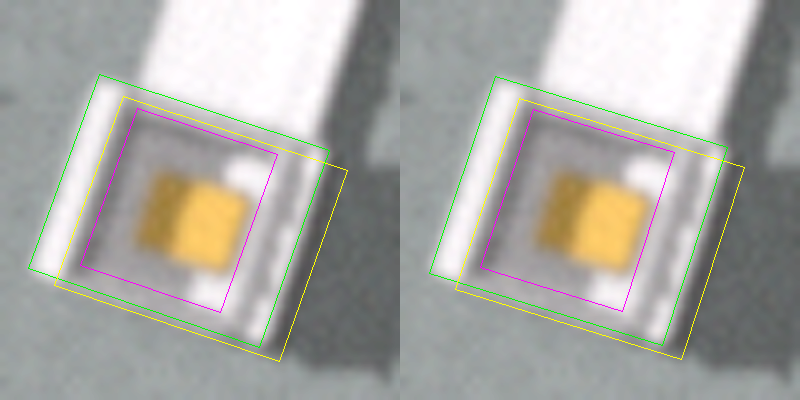

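```bash
python3 - <<'E'
from plan import *
delta(.5616,.2333,.09,-.287)
E
```

```text
t 5.8 pos [558.98 152.13 178.64] F [-0.36 -0.78 -3.73] w 41.029569125224675 approach [ 0.  0. -1.] jaw [-0.28 -0.96 -0.  ]
SHIFT [ 20.17  88.7  -78.59] YAW 0.45
```

move_arm:
  plan:
    - [-0.3,[10,0,-40],0.4]
    - [-0.3,[20,0,-79],0.4]
    - [-0.3,[20,20,-79],0.4]
    - [-0.3,[20,45,-79],0.4]
    - [-0.3,[20,65,-79],0.4]
    - [-0.3,[20,80,-79],0.4]
    - [-0.3,[20,80,-79],0.4]
    - [-0.3,[20,80,-79],0.4]

```text
time: 6.6
tool_pos: [0.562, 0.2337, 0.0996]
eef_rot: [0.102, 0.7, -0.699, -0.099]
contact_force: [-0.7, 1.0, -2.3]
gripper_width: 0.0414
```

```bash
python3 - <<'E'
from plan import *
c=grab('side'); cv2.imwrite('pics/side4.png',cv2.resize(c['img'][190:330,190:320,::-1],None,fx=4,fy=4,interpolation=cv2.INTER_CUBIC))
delta(.5616,.2333,.0635,-.287)
E
```

```text
t 6.65 pos [562.26 233.73 100.05] F [-0.45  0.46 -2.93] w 40.90835764646111 approach [ 0.01  0.   -1.  ] jaw [-0.28 -0.96 -0.  ]
SHIFT [ 0.68 36.55  0.69] YAW 0.04
```

View pics/side4.png

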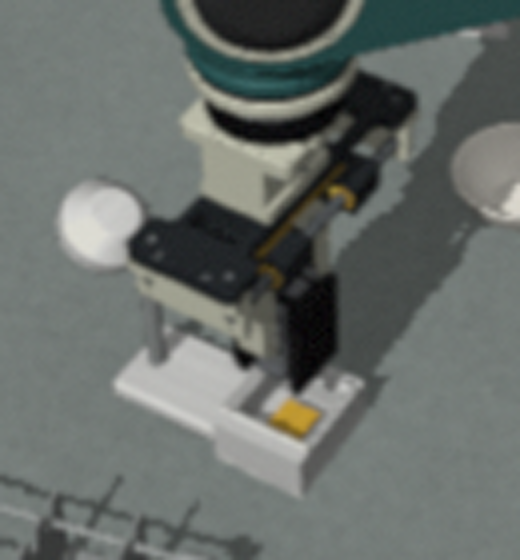

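The pack hangs upright just above the lamp socket, clear of the lamp head at (95,225). I'll ease it in with force checks.

move_arm:
  plan:
    - [-0.3,[0.7,10,0.7],0]
    - [-0.3,[0.7,20,0.7],0]
    - [-0.3,[0.7,27,0.7],0]
    - [-0.3,[0.7,27,0.7],0]

```text
time: 7.05
tool_pos: [0.5609, 0.233, 0.0715]
eef_rot: [0.102, 0.7, -0.7, -0.1]
contact_force: [-0.6, 0.5, -3.2]
gripper_width: 0.0414
```

move_arm:
  plan:
    - [-0.3,[0,1,0],0]
    - [-0.3,[0,2,0],0]
    - [-0.3,[0,3,0],0]
    - [-0.3,[0,4,0],0]
    - [-0.3,[0,4,0],0]

```text
time: 7.55
tool_pos: [0.5609, 0.2331, 0.0674]
eef_rot: [0.102, 0.7, -0.7, -0.1]
contact_force: [-0.2, 1.0, -2.1]
gripper_width: 0.0414
```

```bash
python3 - <<'E'
from plan import *
delta(.5616,.2333,.0635,-.287)
E
```

```text
t 7.55 pos [560.91 233.06  67.44] F [-0.22  0.98 -2.13] w 41.44728325180269 approach [ 0.  0. -1.] jaw [-0.28 -0.96 -0.  ]
SHIFT [-0.58  3.94 -0.42] YAW 0.04
```

move_arm:
  plan:
    - [-0.3,[-0.5,1,-0.4],0]
    - [-0.3,[-0.5,2,-0.4],0]
    - [-0.3,[-0.5,3,-0.4],0]
    - [-0.3,[-0.5,4,-0.4],0]
    - [-0.3,[-0.5,4,-0.4],0]

```text
time: 8.05
tool_pos: [0.5614, 0.2333, 0.0632]
eef_rot: [0.102, 0.7, -0.7, -0.1]
contact_force: [-0.5, 0.5, -2.6]
gripper_width: 0.0412
```

move_arm:
  plan:
    - [-0.3,[0,1,0],0]
    - [-0.3,[0,2,0],0]
    - [-0.3,[0,3,0],0]
    - [-0.3,[0,3,0],0]

```text
time: 8.45
tool_pos: [0.5616, 0.2333, 0.0606]
eef_rot: [0.102, 0.7, -0.7, -0.1]
contact_force: [-1.6, -0.6, 2.3]
gripper_width: 0.0415
```

move_arm:
  plan:
    - [-0.3,[0,0,0],0]
    - [-0.3,[0,1,0],0]
    - [-0.3,[0,1,0],0]

```text
time: 8.75
tool_pos: [0.5617, 0.2334, 0.06]
eef_rot: [0.102, 0.7, -0.699, -0.1]
contact_force: [-2.8, -0.1, 4.3]
gripper_width: 0.0413
```

```bash
python3 - <<'E'
from plan import *
delta(.5616,.2333,.0605,-.287); o=robot.observe(); print(o['ft_torque'],Ro.from_quat(o['eef_rot']).as_matrix()[:,1]*1000)
E
```

```text
t 8.75 pos [561.68 233.44  60.04] F [-2.79 -0.09  4.32] w 41.348730095444196 approach [ 0.  0. -1.] jaw [-0.28 -0.96 -0.  ]
SHIFT [ 0.03 -0.46  0.15] YAW 0.04
[-0.18  0.51 -0.02] [   3.83    0.71 -999.99]
```

It touches on the socket's +x funnel wall: 2.8 N sideways, 7 N vertical. I'll shift 1 mm toward −x (tool +x) and continue.

move_arm:
  plan:
    - [-0.3,[0.5,-0.5,0],0]
    - [-0.3,[1.2,-0.5,0],0]
    - [-0.3,[1.2,0,0],0]
    - [-0.3,[1.2,1,0],0]
    - [-0.3,[1.2,1.5,0],0]
    - [-0.3,[1.2,1.5,0],0]

```text
time: 9.35
tool_pos: [0.5605, 0.2341, 0.0583]
eef_rot: [0.102, 0.701, -0.699, -0.1]
contact_force: [2.0, 5.5, -3.3]
gripper_width: 0.0412
```

```bash
python3 - <<'E'
from plan import *
delta(.5606,.2336,.0605,-.287); o=robot.observe(); print(o['ft_torque'],Ro.from_quat(o['eef_rot']).as_matrix()[:,1]*1000)
E
```

```text
t 9.35 pos [560.49 234.09  58.33] F [ 2.04  5.54 -3.31] w 41.23948817184743 approach [ 0.  0. -1.] jaw [-0.28 -0.96 -0.  ]
SHIFT [-0.25 -2.17  0.43] YAW 0.05
[ 0.95 -0.3   0.05] [   3.8     1.27 -999.99]
```

move_arm:
  plan:
    - [-0.3,[0,0,-0.5],0]
    - [-0.3,[0,0.5,-0.8],0]
    - [-0.3,[0,1.5,-0.8],0]
    - [-0.3,[0,2.5,-0.8],0]
    - [-0.3,[0,2.5,-0.8],0]

```text
time: 9.85
tool_pos: [0.5606, 0.2347, 0.0555]
eef_rot: [0.102, 0.7, -0.699, -0.1]
contact_force: [0.1, -0.7, -3.5]
gripper_width: 0.0413
```

```bash
python3 - <<'E'
from plan import *
delta(.5606,.2336,.0415,-.287); o=robot.observe(); print(o['ft_torque'],Ro.from_quat(o['eef_rot']).as_matrix()[:,1]*1000)
E
```

```text
t 9.85 pos [560.6  234.7   55.52] F [ 0.08 -0.67 -3.53] w 41.32972682890853 approach [ 0.  0. -1.] jaw [-0.28 -0.96 -0.  ]
SHIFT [-0.27 14.02  1.08] YAW 0.05
[-0.01 -0.14  0.  ] [   3.4     0.94 -999.99]
```

Free on all sides now. Continuing down.

move_arm:
  plan:
    - [-0.3,[0,1,0],0]
    - [-0.3,[0,2,0],0]
    - [-0.3,[0,3,0],0]
    - [-0.3,[0,4,0],0]
    - [-0.3,[0,5,0],0]
    - [-0.3,[0,5,0],0]

```text
time: 10.45
tool_pos: [0.5606, 0.2347, 0.0504]
eef_rot: [0.102, 0.7, -0.699, -0.1]
contact_force: [1.2, 0.0, -3.4]
gripper_width: 0.0414
```

move_arm:
  plan:
    - [-0.3,[0,1,0],0]
    - [-0.3,[0,2,0],0]
    - [-0.3,[0,3,0],0]
    - [-0.3,[0,4,0],0]
    - [-0.3,[0,4,0],0]

```text
time: 10.95
tool_pos: [0.5607, 0.2348, 0.0465]
eef_rot: [0.102, 0.7, -0.699, -0.1]
contact_force: [1.9, -1.3, 1.3]
gripper_width: 0.0414
```

move_arm:
  plan:
    - [-0.3,[0,1,0],0]
    - [-0.3,[0,2,0],0]
    - [-0.3,[0,3,0],0]
    - [-0.3,[0,3,0],0]

```text
time: 11.35
tool_pos: [0.5607, 0.2347, 0.0434]
eef_rot: [0.102, 0.7, -0.699, -0.1]
contact_force: [0.8, -0.9, 1.6]
gripper_width: 0.0413
```

move_arm:
  plan:
    - [-0.3,[0,0.5,0],0]
    - [-0.3,[0,1,0],0]
    - [-0.3,[0,1.5,0],0]
    - [-0.3,[0,1.5,0],0]

```text
time: 11.75
tool_pos: [0.5608, 0.2347, 0.0418]
eef_rot: [0.102, 0.7, -0.699, -0.1]
contact_force: [1.0, -1.5, 2.4]
gripper_width: 0.0416
```

move_arm:
  plan:
    - [-0.3,[0,0.4,0],0]
    - [-0.3,[0,0.8,0],0]
    - [-0.3,[0,0.8,0],0]

```text
time: 12.05
tool_pos: [0.5608, 0.2347, 0.0411]
eef_rot: [0.102, 0.7, -0.699, -0.1]
contact_force: [0.2, -0.9, 2.9]
gripper_width: 0.0413
```

move_arm:
  plan:
    - [-0.3,[0,0.3,0],0]
    - [-0.3,[0,0.5,0],0]
    - [-0.3,[0,0.5,0],0]

```text
time: 12.35
tool_pos: [0.5609, 0.2347, 0.041]
eef_rot: [0.102, 0.7, -0.699, -0.099]
contact_force: [-0.1, -1.5, 7.0]
gripper_width: 0.0415
```

The floor is reached at a light 10 N. Opening slowly so the tabs can spring out under the lips.

move_arm:
  plan:
    - [-0.05,[0,0,0],0]
    - [0.0,[0,0,0],0]
    - [0.1,[0,0,0],0]
    - [0.15,[0,0,0],0]
    - [0.22,[0,0,0],0]
    - [0.3,[0,0,0],0]
    - [0.3,[0,0,0],0]

```text
time: 13.05
tool_pos: [0.5608, 0.2347, 0.0408]
eef_rot: [0.102, 0.7, -0.699, -0.1]
contact_force: [0.3, -0.7, 0.5]
gripper_width: 0.0603
```

```bash
python3 - <<'E'
from plan import *
delta(.5606,.2336,.0415,-.287)
c=grab('side'); cv2.imwrite('pics/side5.png',cv2.resize(c['img'][210:330,200:320,::-1],None,fx=5,fy=5,interpolation=cv2.INTER_CUBIC))
E
```

```text
t 13.05 pos [560.8  234.74  40.78] F [ 0.26 -0.68  0.49] w 60.30680377970891 approach [ 0.  0. -1.] jaw [-0.28 -0.96 -0.  ]
SHIFT [-0.13 -0.72  1.15] YAW 0.04
```

View pics/side5.png

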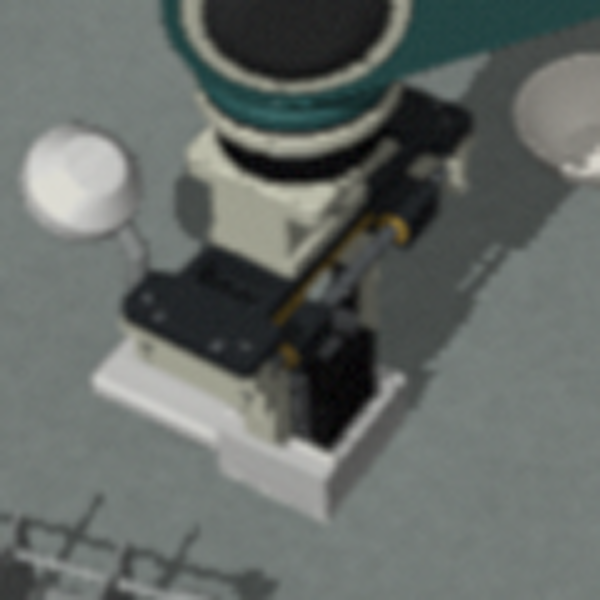

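move_arm:
  plan:
    - [0.5,[0,0,0],0]
    - [0.5,[0,-15,0],0]
    - [0.5,[0,-35,0],0]
    - [0.5,[0,-60,0],0]
    - [0.5,[0,-90,0],0]
    - [0.5,[0,-120,0],0]
    - [0.5,[0,-150,0],0]
    - [0.5,[0,-180,0],0]

```text
time: 13.9
tool_pos: [0.5599, 0.2345, 0.2235]
eef_rot: [0.102, 0.701, -0.699, -0.099]
contact_force: [-0.0, 0.3, -0.2]
gripper_width: 0.0694
```

move_arm:
  plan:
    - [0.5,[0,-20,40],0]
    - [0.5,[0,-20,80],0]
    - [0.5,[0,-20,120],0]
    - [0.5,[0,-20,160],0]
    - [0.5,[0,-20,200],0]
    - [0.5,[0,-20,240],0]
    - [0.5,[0,-20,240],0]

```text
time: 14.6
tool_pos: [0.491, 0.001, 0.2444]
eef_rot: [0.104, 0.7, -0.699, -0.1]
contact_force: [0.3, 1.1, 0.4]
gripper_width: 0.0695
```

```bash
python3 - <<'E'
from df import *
from plan import delta
np.set_printoptions(suppress=True,precision=4)
t=grab('top'); s=grab('side'); cv2.imwrite('pics/top6.png',t['img'][:,:,::-1])
p=(.5608,.2347,-.287)
it=[(p,.024,.0215,.0788,(0,0,255)),(p,.011,.027,.0748,(255,0,255)),(p,.031,.037,.036,(0,255,0))]
A=overlay(t,(147,197,185,240),it); B=overlay(s,(235,285,250,305),it)
A2=overlay(t,(147,197,185,240),[],8); 
cv2.imwrite('pics/fin.png',np.hstack([A,B])); cv2.imwrite('pics/fin2.png',np.hstack([overlay(t,(147,197,185,240),[]),overlay(s,(235,285,250,305),[])]))
for n,c in(('top',t),('side',s)):
    P=cloud(c).reshape(-1,3); P=P[(np.hypot(P[:,0]-p[0],P[:,1]-p[1])<.035)]
    q=P[P[:,2]>.065]; top=np.percentile(P[:,2],[90,97,99.5]); print(n,len(q),top)
    q=P[P[:,2]>.07]; r=cv2.minAreaRect(q[:,:2].astype(np.float32)*1000); print(q.mean(0),r)
    r=P[(P[:,2]>.029)&(P[:,2]<.04)]; print('rim z',np.median(r[:,2]))
    if len(q)>20:
        A_=np.c_[q[:,:2]-q[:,:2].mean(0),np.ones(len(q))]; print('plane',np.linalg.lstsq(A_,q[:,2],rcond=None)[0])
delta(.5606,.2336,.2,-.287)
E
```

```text
top 364 [0.0795 0.0811 0.0828]
[0.5608 0.2329 0.0769] ((560.9007568359375, 232.77349853515625), (53.557945251464844, 45.874507904052734), 71.89012145996094)
rim z 0.034405919207794566
plane [-0.0047  0.0048  0.0769]
side 374 [0.0789 0.0808 0.0821]
[0.5587 0.2375 0.0766] ((559.49853515625, 236.45895385742188), (58.673423767089844, 49.80104064941406), 79.81675720214844)
rim z 0.03346727379637715
plane [-0.0031 -0.0096  0.0766]
t 14.7 pos [491.9773   3.7422 244.0022] F [-1.1328  0.4835  0.228 ] w 69.79528012846158 approach [ 0.0062  0.0015 -1.    ] jaw [-0.284  -0.9588 -0.0032]
SHIFT [  -0.273    44.7721 -239.74  ] YAW -0.06
```

View pics/fin.png

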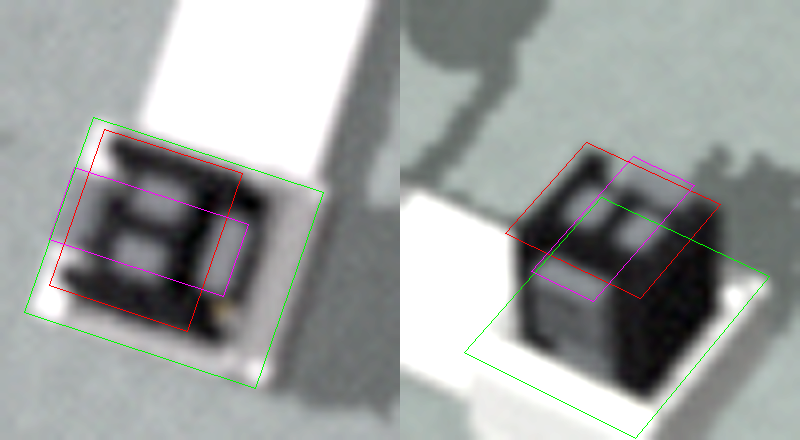

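View pics/fin2.png

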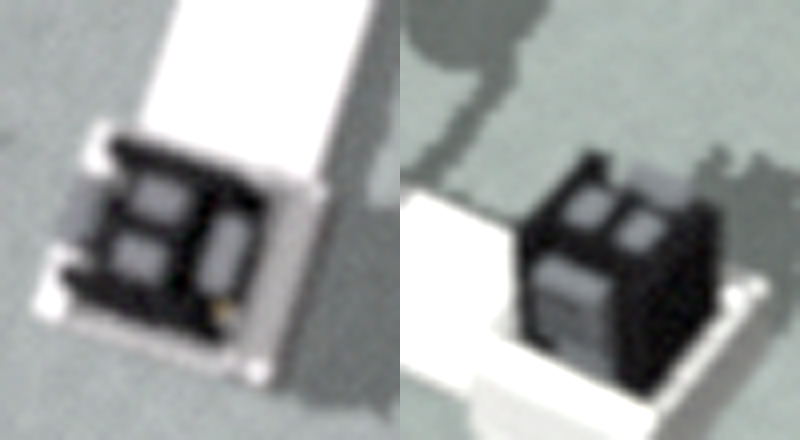

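View pics/top6.png

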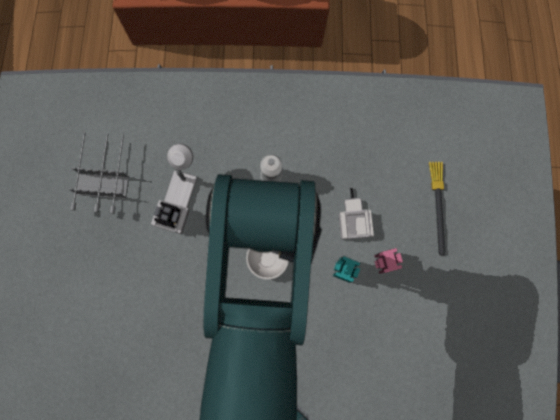

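```bash
python3 - <<'E'
from df import *
np.set_printoptions(suppress=True,precision=4)
for n in('top','side'):
    c=dict(np.load(n+'.npz')); P=cloud(c); Q=P.reshape(-1,3)
    Q=Q[np.hypot(Q[:,0]-.5608,Q[:,1]-.2345)<.045]; q=Q[(Q[:,2]>.06)&(Q[:,2]<.1)]
    print(n,'same stat as start: med',np.median(q[:,2]),'mean',q[:,2].mean(),'max',q[:,2].max())
    m=Q[np.hypot(Q[:,0]-.5605,Q[:,1]-.2345)<.012]; print(' top centre z',np.median(m[:,2]))
    x,y=loc((.5608,.2340,-.287),q); z=q[:,2]
    k=abs(x)<.01
    h=np.percentile(y[k],[1,99]); print(' tab span y over |x|<10:',h, 'beyond: ',np.percentile(y[abs(x)>.015],[1,99]))
    tb=P[300:340,60:110].reshape(-1,3) if n=='top' else P[380:410,250:300].reshape(-1,3); print(' table',np.median(tb[:,2]))
E
```

```text
top same stat as start: med 0.07652945247691023 mean 0.07527968294131347 max 0.08375868312762935
 top centre z 0.0779660880904588
 tab span y over |x|<10: [-0.0276  0.0257] beyond:  [-0.0221  0.0195]
 table -0.0007596426587113125
side same stat as start: med 0.0754871681709971 mean 0.0739768957349661 max 0.08337897468953248
 top centre z 0.0781717132858114
 tab span y over |x|<10: [-0.0261  0.0296] beyond:  [-0.0207  0.0244]
 table -0.00036024743460438824
```

The top is at about 78.5 mm (78.8 expected locked, about 84 if floated up). The tabs span 53–56 mm (54 sprung out), the top is level, and the arm is clear. Handing in.

```bash
python3 -c "
from bench import robot
print(robot.observe()['qd'].round(3)); robot.close_job()"
```

```text
[ 0.035  0.02  -0.004  0.002 -0.004  0.007]
the job is handed in; nothing more can be done
```

The black battery pack is locked in the grill light's socket and let go. I handed the job in at about 14.7 s.

I pinched both tabs at 10 N with almost no side load, lifted the pack out at 20 N grip, and lowered it pinched into the socket. It touched lightly on the way in (about 7 N vertical, then about 6 N sideways). I shifted it about 1 mm each way and it went freely down to the floor at about 10 N. Then I opened the fingers slowly and backed off.

**Last checks:**
- **Height:** the top of the pack reads about 78 mm in both cameras. A locked pack should be at 78.8 mm, and one that had floated up at about 84 mm.
- **Tabs:** they span 53–56 mm, against 54 mm when sprung out.
- **Level:** the top is flat within about 0.01 rad.
- **Other things:** in the last top picture the grinder, brush and rack look unmoved, and so does what shows of the dish, which the arm partly hid. I did not measure them.

**Disagreements:** the side camera's sideways positions differ from the top camera's by about 4 mm. I used the top camera's position, which matched where the gripper centred on the pack in the charger. In the socket, the contact-found centre came out within about 2 mm of it. I did not test the lock by pulling on the pack.

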